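Stack the empty ribbon reels by size on the spindle

ROBOT

A 6-joint arm with a two-finger parallel gripper is mounted at the origin on the work surface. World frame = base frame: x ahead of the robot, y to its left, z up, the work surface at z = 0. Lengths are in m, angles in degrees, forces in N, time in s.
With the tool pointing down it reaches from about 0.35 to 0.875 m from the base axis. Payload 4.2 kg.
Tool frame: the origin (TCP) lies at the centre of the arm's flange, where the gripper is bolted on; the fingertips stand 182 mm ahead of it and the grasp point (between the pads) lies 164 mm ahead of it (r.nose_length is the distance from the TCP to the fingertips, in m); z points along the fingers, y is the line along which they close (so a half turn about z gives the same grasp; the last joint's range is limited). The gripper opens to 87 mm and grips with 3 to 60 N. Pads are 19 mm wide; open, the fingers measure 117 mm over their backs; the gripper's body (75 mm by 190 mm) begins 51 mm behind the grasp point.
Start: joints at [-61.673, 22.042, 0.453, 0, -68.411, -14.817], TCP at [0.146, -0.608, 0.405] pointing down, gripper open.
Joint ranges: [-179.83, 179.83], [-69.29, 118.12], [-61.27, 80.66], [-181.25, 117.63], [-171.15, -9.14], [-177.46, 177.46]. Speed limits (degrees/s): [159.86, 159.86, 180, 180, 180, 180].

INTERFACE

Orientations are given as a 3x3 rotation matrix whose columns are the frame's x, y, z axes.
In Python, from station import r, vision gives the robot as it stands. The module is installed in compiled form; this text tells all that it offers.
- The arm moves only by the shell command python3 -m creep 'ROWS'. ROWS is JSON, a list of rows, each a list of 7 numbers: the opening, from -1 (shut) to 1 (fully open), then the shift along the tool's x, y, z in mm, then the turn, a rotation vector about the tool's x, y, z in degrees. A call has 1 to 8 rows; each row is the pose to reach, as a shift and turn from the pose commanded when the call began, along the tool's axes at that moment; what a row does not reach only later rows make up. A row lasts 1/12 s, in which the tool goes at most 41.7 mm and 7.16 degrees, less where a joint would pass 70% of its speed; a pose out of reach is approached as far as the arm can. A call with a gripper value outside its range is refused whole. The fingers move at their own pace and stop on an object; the grip force is fixed at half the most. Time passes only in rows, so rows that repeat a pose let the fingers close. It gives the time, the measured TCP pose, the force, the opening and the grip force at its end, in the units of the state.
- r.sense(): the state, without advancing time (a new reading comes with each control period).
- vision.capture(name): name is "scene" or "top"; returns (picture, depth): 480x640x3 uint8, red, green, blue; 480x640 float32, m along the optical axis (not along the pixel's ray), 0 where there is no reading.
- vision.camera_model(name): a dict with "vertical_fov" (degrees; the focal length in pixels is half the picture's height over the tangent of half this angle, whatever the lens; pixels are square), "cx", "cy" (the principal point, pixels), "distortion" ([k1, k2, p1, p2, k3] as OpenCV has them; the pictures are not rectified), "extrinsics" (4x4, takes a point from camera to world coordinates). Camera axes: x right, y down, z forward; pixel columns grow to the right and rows downward; lengths in m; the calibration is good to about 2 mm. A picture is of the moment at which its call begins. camera_model takes no time and is no camera call.
- r.finish_job(): hands the job in; it is judged then, once.
Trained networks look in the newest picture that a camera, given by its name, has taken for a name from the list of things; names that differ only in an ending like _2 or _b are one class to them, and where a whole thing is asked for, a point or a joint stands for the part that bears it (a point fixed in the world has none). Each returns a list of dicts, best first, with "conf" (0 to 1); they miss things now and then, are a little off and sometimes report something else, mostly with a low value. They report only what shows in the picture. A call takes as long as a camera call. They do not tell look-alikes from the thing itself.
- vision.find_in(camera, thing): "uv" ([column, row] in pixels, amid what is visible of it).
- vision.cut_out(camera, thing): "region" (480x640 bool, what is visible of it) and "uv" ([column, row] in pixels, amid what is visible of it).
The state is a dict: "time_s": time; "joints": joint angles; "joint_velocities": joint speeds; "effort": joint torques, N m; "tcp_pos": TCP position; "ee_rot": TCP orientation; "wrist_force": force on the tool from outside, world axes, zero at the start; "moment": the same for the moment, N m; "gripper_width": opening from 0.0 (shut) to 1.0 (fully open); "gripper_force": force on a finger pad.
Only numpy, scipy, OpenCV 4.12 (cv2) and the standard library are available. Lean on these libraries where they do the work, as an engineer would, in place of code of your own. Each camera call takes 0.05 s, during which the arm holds its last target. There are 200 camera calls.

TASK

Tidy the empty ribbon reels on the craft table: the big red reel is already on the reel stand. Thread the medium pink reel onto the spindle first, down onto the red one, then thread the small purple reel so that it lies flat on top of the pink one, and let go. Leave the yellow reel where it lies.

Things in the scene. Friction and masses are not known exactly. Their poses are not given: they have to be found in the camera images.
- stand: Fixed reel stand: round wooden foot (110 mm across, 12 mm high), vertical steel spindle (9 mm diameter) from its centre to 100 mm above the table. Origin on the spindle axis at table level, z up. The loose red reel (84 mm across, 24 mm high) lies on the foot round the spindle, its top 36 mm above the table; so the pink reel rests with its underside at 36 mm, the purple at 60 mm.
- pink_reel: Empty rigid plastic ribbon reel, bright pink: a flanged ring lying flat, 64 mm outside diameter, 24 mm high, 30 mm through bore, about 40 g. Origin at the centre of its underside, z up along the bore. Starts on the table.
- purple_reel: Empty rigid plastic ribbon reel, bright purple: a flanged ring lying flat, 46 mm outside diameter, 24 mm high, 30 mm through bore, about 25 g. Origin at the centre of its underside, z up along the bore. Starts on the table.
- yellow_reel: Empty rigid plastic ribbon reel, bright yellow: a flanged ring lying flat, 54 mm outside diameter, 24 mm high, 30 mm through bore, about 30 g. Origin at the centre of its underside, z up along the bore. A bystander; a metal tin, 54 mm across, 24 mm high, lies there too. Reels and tin are 95 mm or more apart between centres; nothing taller stands within 80 mm of their centres.
Mind the look-alikes: they are no part of the job. What is meant by the purple_reel is not turquoise, and is the smaller of those in its own colour.

How it is judged:
By the outcome, as a careful person would: the job done as asked, in the order asked, and still so for the second after the job is handed in, with the robot touching nothing.
It also fails if it takes over 59 s, if anything falls off the work surface, if the arm or the gripper's body presses on something with over 40 N, if the wrist force passes 120 N, or if a joint passes its speed limit or range.

## Working session

There is one attempt and no reset: what is moved stays moved. The work goes in short steps, Python scripts to look and compute and a shell command to move; the robot and the scene stay as the last step left them, time stands still between calls to the robot, and variables do not carry over. Pictures are saved under pics/ and viewed, at most 10 in all, crops included, and the job is handed in when it is done.

```bash
mkdir -p pics
cat > h.py <<'E'
import numpy as np, cv2
from station import r, vision
def cap(name,fn=None):
    p,d=vision.capture(name)
    if fn: cv2.imwrite('pics/'+fn,cv2.cvtColor(p,cv2.COLOR_RGB2BGR))
    return p,d
def K(name):
    m=vision.camera_model(name); f=240/np.tan(np.radians(m['vertical_fov']/2))
    return np.array([[f,0,m['cx']],[0,f,m['cy']],[0,0,1]]),np.array(m['distortion'],float),np.array(m['extrinsics'])
def rays(name,uv):
    k,D,T=K(name); n=cv2.undistortPoints(np.array(uv,float).reshape(-1,1,2),k,D).reshape(-1,2)
    return np.c_[n,np.ones(len(n))],T
def pts(name,uv,depth):
    q,T=rays(name,uv); return (q*np.array(depth)[:,None])@T[:3,:3].T+T[:3,3]
def onz(name,uv,z):
    q,T=rays(name,uv); d=q@T[:3,:3].T; o=T[:3,3]
    return o+d*((z-o[2])/d[:,2])[:,None]
E
python3 - <<'E'
from h import *
for c in('scene','top'):
    p,d=cap(c,c+'0.png'); k,D,T=K(c); print(c,k[0,0],D,T.round(3).tolist())
    for t in('stand','pink_reel','purple_reel','yellow_reel'):
        for o in vision.cut_out(c,t):
            v,u=np.nonzero(o['region']&(d>0))
            P=pts(c,np.c_[u,v],d[v,u]) if len(u) else np.zeros((1,3))
            print(t,round(o['conf'],2),np.round(o['uv']),len(u),P.mean(0).round(3),np.ptp(P,axis=0).round(3),np.median(p[v,u],0))
print(r.sense())
E
```

```text
scene 460.50063419124297 [-0.07863417  0.          0.          0.          0.        ] [[-0.176, 0.69, -0.702, 1.073], [0.984, 0.119, -0.13, 0.09], [-0.006, -0.714, -0.7, 0.6], [0.0, 0.0, 0.0, 1.0]]
stand 0.6 [307. 258.] 930 [ 0.505 -0.038  0.022] [0.091 0.108 0.103] [81. 53. 30.]
pink_reel 0.59 [168. 271.] 1212 [ 0.591 -0.275  0.018] [0.089 0.083 0.029] [131.  19.  63.]
purple_reel 0.94 [433. 249.] 1216 [0.481 0.179 0.025] [0.069 0.064 0.039] [48. 24. 76.]
purple_reel 0.88 [446. 297.] 733 [0.578 0.204 0.018] [0.069 0.045 0.029] [54. 29. 83.]
purple_reel 0.57 [429. 341.] 752 [0.664 0.173 0.019] [0.045 0.048 0.03 ] [17. 76. 73.]
yellow_reel 0.62 [483. 246.] 747 [0.437 0.272 0.019] [0.085 0.056 0.029] [118.  97.  22.]
top 440.15424121453566 [-0.00351042  0.          0.          0.          0.        ] [[0.026, -0.972, 0.234, 0.379], [-1.0, -0.026, 0.001, -0.02], [0.005, -0.234, -0.972, 0.759], [0.0, 0.0, 0.0, 1.0]]
stand 0.59 [337. 289.] 1544 [ 0.471 -0.044  0.014] [0.113 0.115 0.104] [83. 52. 30.]
pink_reel 0.67 [475. 221.] 1106 [ 0.586 -0.275  0.019] [0.072 0.063 0.03 ] [131.  16.  6
[... 469 characters left out ...]
113306e+01, -1.48181564e+01]), 'joint_velocities': array([-0.01993412, -0.04648433, -0.0225878 ,  0.00229189,  0.07950601,
        0.01878905]), 'effort': array([ 5.88557868e-04, -3.90071511e+01,  1.87449074e+01,  4.22079831e+00,
        1.50023075e-02, -3.21276855e-05]), 'tcp_pos': array([ 0.14603639, -0.60767493,  0.40471044]), 'ee_rot': array([[-9.72337271e-01, -2.33581315e-01,  2.01678648e-07],
       [-2.33581314e-01,  9.72337268e-01,  8.23142867e-05],
       [-1.94231790e-05,  7.99901406e-05, -9.99999997e-01]]), 'wrist_force': array([0.93278359, 0.21467602, 0.43350176]), 'moment': array([-0.04619482, -0.03360563, -0.01478818]), 'gripper_force': 0.0, 'gripper_width': 1.0028459067274451}
```

View pics/top0.png

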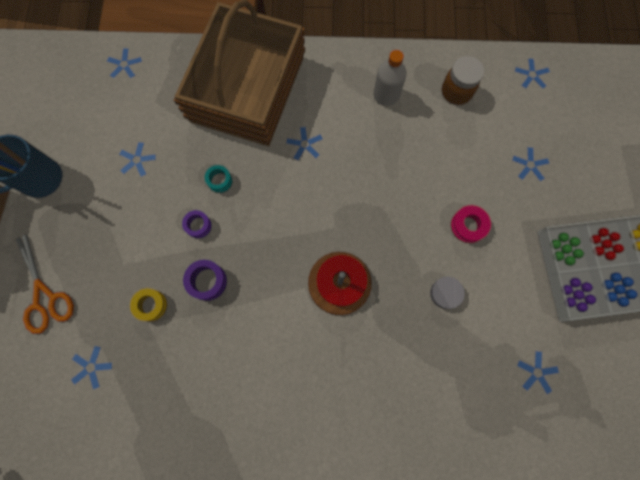

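Run:
```python
from h import *
a=cv2.imread('pics/top0.png')[150:330,110:260]; b=cv2.imread('pics/scene0.png')[215:370,380:520]
a=cv2.resize(a,None,fx=3,fy=3); b=cv2.resize(b,(378,540),interpolation=cv2.INTER_LINEAR)
b=cv2.resize(b,(340,540))
cv2.imwrite('pics/crop0.png',np.hstack([a,b]))
def fit(P):
    A=np.c_[2*P[:,:2],np.ones(len(P))]; s=np.linalg.lstsq(A,(P[:,:2]**2).sum(1),rcond=None)[0]
    return s[:2],np.sqrt(s[2]+s[0]**2+s[1]**2)
# refined: rim circle from top-surface points (z near 24mm / 36mm) outer contour
for c in('scene','top'):
    p,d=cap(c)
    for t in('pink_reel','purple_reel','yellow_reel'):
        for o in vision.cut_out(c,t):
            v,u=np.nonzero(o['region']&(d>0)); P=pts(c,np.c_[u,v],d[v,u])
            z=np.percentile(P[:,2],90); Q=P[P[:,2]>z-.005]
            ctr,rad=cv2.minEnclosingCircle(Q[:,:2].astype(np.float32)*1000)
            print(c,t,np.round(o['uv']),'ztop',z.round(4),np.round(ctr,1),round(rad,1))
    o=vision.cut_out(c,'stand')[0]; v,u=np.nonzero(o['region']&(d>0)); P=pts(c,np.c_[u,v],d[v,u])
    F=P[(abs(P[:,2]-.012)<.004)]; S=P[P[:,2]>.05]
    ctr,rad=cv2.minEnclosingCircle(F[:,:2].astype(np.float32)*1000); print('foot',np.round(ctr,1),rad, 'spindle',len(S),S.mean(0).round(4) if len(S) else '', S[:,2].max() if len(S) else '')
    h=cv2.cvtColor(p,cv2.COLOR_RGB2HSV); R=((h[...,0]<5)|(h[...,0]>174))&(h[...,1]>150)&(d>0)
    v,u=np.nonzero(R);P=pts(c,np.c_[u,v],d[v,u]);Q=P[(abs(P[:,2]-.036)<.004)&(np.hypot(P[:,0]-.48,P[:,1]+.04)<.08)]
    if len(Q): ctr,rad=cv2.minEnclosingCircle(Q[:,:2].astype(np.float32)*1000); print('red',len(Q),np.round(ctr,1),rad)
```

```text
scene pink_reel [168. 267.] ztop 0.0272 [ 588.4 -276.5] 33.6
scene purple_reel [429. 340.] ztop 0.0268 [661.5 172.8] 23.6
scene purple_reel [434. 249.] ztop 0.038 [476.2 180.4] 34.7
scene purple_reel [448. 297.] ztop 0.0273 [576.1 204.2] 24.4
scene yellow_reel [483. 245.] ztop 0.0278 [432.9 273.9] 28.8
foot [481.2 -47.3] 54.46442794799805 spindle 134 [ 0.4816 -0.0474  0.0795] 0.10373506239424268
red 932 [481.4 -49.1] 42.62670135498047
top pink_reel [476. 223.] ztop 0.0244 [ 587.8 -277.5] 32.9
top purple_reel [201. 274.] ztop 0.0351 [474.9 178.1] 33.0
top purple_reel [216. 173.] ztop 0.0243 [659.  172.4] 23.4
top purple_reel [193. 221.] ztop 0.0241 [573.6 204.2] 23.7
top yellow_reel [143. 304.] ztop 0.0248 [432.6 271.6] 27.3
foot [478.3 -48.9] 54.708797454833984 spindle 45 [ 0.4762 -0.0482  0.0845] 0.1006256160858704
red 1731 [479.9 -50.9] 42.022281646728516
```

View pics/crop0.png

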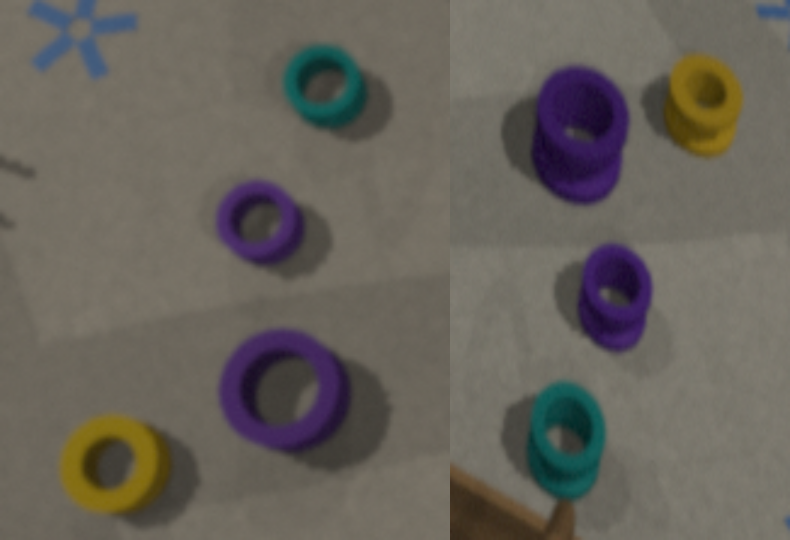

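Top view: the pink reel is at (472,224), with a grey tin at (449,293), and the stand with the red reel is at (341,281). Things that could pass for the purple reel: turquoise (218,179), small purple (197,224) and big purple (205,280). Yellow, at (149,305), is a bystander. The close crop confirms the small purple at (197,224), world ≈(0.575, 0.204), as the target. Pink is at ≈(0.588, -0.277) and the stand at ≈(0.480, -0.048).

Next I move toward pink. The tool keeps its orientation, because its closing axis lies roughly along world y and clears the neighbours.

```bash
cat >> h.py <<'E'
def to(x,y,z):
    s=r.sense(); print('t',round(s['time_s'],2),'tcp',s['tcp_pos'].round(4),'shift mm',(s['ee_rot'].T@(np.array([x,y,z])-s['tcp_pos'])*1000).round(1),'w',round(s['gripper_width'],3),'F',s['wrist_force'].round(1))
E
python3 -m creep '[[1,-41,18,0,0,0,0],[1,-80,34,10,0,0,0],[1,-118,51,20,0,0,0],[1,-156,67,30,0,0,0],[1,-194,83,40,0,0,0],[1,-232,100,50,0,0,0],[1,-270,116,60,0,0,0],[1,-306,132,70,0,0,0]]'
python3 -c "
from h import *
to(.588,-.277,.25)"
```

```text
time_s: 1.67
tcp_pos: [0.4078, -0.4113, 0.3367]
ee_rot: [[-0.972, -0.234, 0.001], [-0.234, 0.972, -0.001], [-0.001, -0.001, -1.0]]
wrist_force: [0.5, -1.2, 0.1]
gripper_width: 1.004
gripper_force: 0.0
t 1.67 tcp [ 0.4078 -0.4113  0.3367] shift mm [-206.6   88.5   86.8] w 1.004 F [ 0.5 -1.2  0.1]
```

```bash
python3 -m creep '[[1,-38,16,10,0,0,0],[1,-76,33,20,0,0,0],[1,-114,49,30,0,0,0],[1,-152,66,45,0,0,0],[1,-185,80,60,0,0,0],[1,-201,87,85,0,0,0],[1,-201,87,85,0,0,0],[1,-201,87,85,0,0,0]]'
python3 - <<'E'
from h import *
to(.588,-.277,.187)
for c in('scene','top'):
    p,d=cap(c,c+'1.png')
    for o in vision.cut_out(c,'pink_reel')[:2]:
        v,u=np.nonzero(o['region']&(d>0)); P=pts(c,np.c_[u,v],d[v,u]); print(c,o['uv'],o['conf'],len(u),P.mean(0))
a=cv2.imread('pics/scene1.png')[130:380,60:310]; cv2.imwrite('pics/c1.png',cv2.resize(a,(500,500)))
E
```

```text
time_s: 2.33
tcp_pos: [0.582, -0.28, 0.2497]
ee_rot: [[-0.972, -0.236, -0.004], [-0.236, 0.972, 0.001], [0.004, 0.002, -1.0]]
wrist_force: [0.2, -0.2, 0.6]
gripper_width: 0.999
gripper_force: 0.0
t 2.33 tcp [ 0.582  -0.28    0.2497] shift mm [-6.8  1.4 62.7] w 0.999 F [ 0.2 -0.2  0.6]
scene [168.7, 265.3] 0.73 1084 [ 0.59254583 -0.27285046  0.01950577]
```

View pics/c1.png

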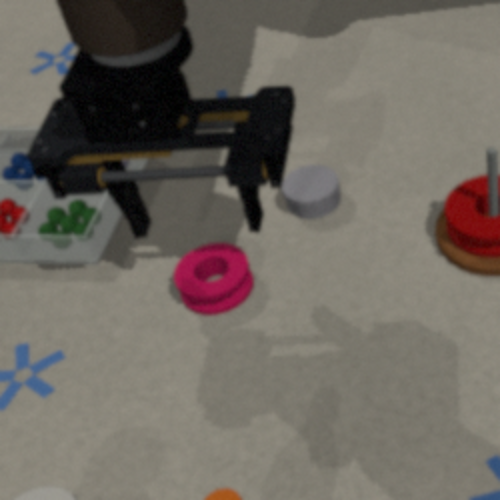

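The scene crop shows the open fingers above the pink reel (crop (213,278), full-picture (167,269)), one to each side, clear of the tin and the bead tray. Next I go down.

```bash
python3 -m creep '[[1,0,0,15,0,0,0],[1,0,0,35,0,0,0],[1,0,0,50,0,0,0],[1,0,0,58,0,0,0],[1,0,0,62,0,0,0],[1,0,0,62,0,0,0],[1,0,0,62,0,0,0],[1,0,0,62,0,0,0]]'
python3 - <<'E'
from h import *
to(.588,-.277,.187)
cap('scene','s2.png')
a=cv2.imread('pics/s2.png')[170:340,80:280]; cv2.imwrite('pics/c2.png',cv2.resize(a,(600,510)))
E
```

```text
time_s: 3.2
tcp_pos: [0.5819, -0.2814, 0.1911]
ee_rot: [[-0.972, -0.234, 0.002], [-0.234, 0.972, -0.001], [-0.002, -0.001, -1.0]]
wrist_force: [0.3, -1.5, -0.9]
gripper_width: 0.997
gripper_force: 0.0
t 3.2 tcp [ 0.5819 -0.2814  0.1911] shift mm [-7.   2.9  4.1] w 0.997 F [ 0.3 -1.5 -0.9]
```

View pics/c2.png

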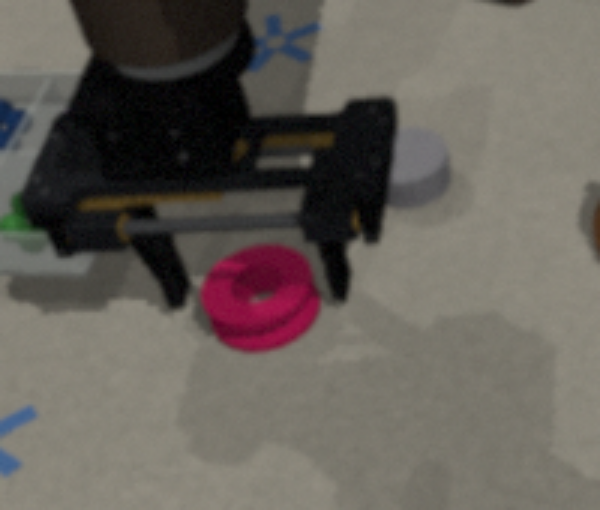

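The crop shows the fingers straddling the pink reel at crop (262,298), but the gripper is still about 7 mm short. I correct that by the measured pose and then close.

```bash
python3 -m creep '[[1,-4,2,2,0,0,0],[1,-7,3,3,0,0,0],[1,-7,3,3,0,0,0],[1,-7,3,3,0,0,0],[1,-7,3,3,0,0,0],[-1,-7,3,3,0,0,0],[-1,-7,3,3,0,0,0],[-1,-7,3,3,0,0,0]]'; python3 -m creep '[[-1,0,0,0,0,0,0],[-1,0,0,0,0,0,0],[-1,0,0,0,0,0,0],[-1,0,0,0,0,0,0],[-1,0,0,0,0,0,0],[-1,0,0,0,0,0,0]]'
```

```text
time_s: 3.92
tcp_pos: [0.5875, -0.2766, 0.1868]
ee_rot: [[-0.972, -0.234, -0.0], [-0.234, 0.972, 0.0], [0.0, 0.0, -1.0]]
wrist_force: [0.4, 0.2, -0.5]
gripper_width: 0.854
gripper_force: 0.0
time_s: 4.42
tcp_pos: [0.5876, -0.2766, 0.1868]
ee_rot: [[-0.972, -0.234, 0.0], [-0.234, 0.972, -0.0], [0.0, -0.0, -1.0]]
wrist_force: [-0.9, -0.3, -0.6]
gripper_width: 0.736
gripper_force: 30.0
```

Gripped: width 0.736 × 87 = 64 mm, which matches pink. Next I lift it and carry it over.

```bash
python3 -m creep '[[-1,0,0,-12,0,0,0],[-1,0,0,-37,0,0,0],[-1,0,0,-67,0,0,0],[-1,0,0,-100,0,0,0],[-1,5,15,-125,0,0,0],[-1,10,40,-130,0,0,0],[-1,15,70,-130,0,0,0],[-1,22,105,-130,0,0,0]]'; python3 -m creep '[[-1,7,35,0,0,0,0],[-1,14,70,0,0,0,0],[-1,21,100,0,0,0,0],[-1,26,125,0,0,0,0],[-1,29,138,0,0,0,0],[-1,30,142,0,0,0,0],[-1,30,142,0,0,0,0],[-1,30,142,0,0,0,0]]'
python3 - <<'E'
from h import *
to(.480,-.048,.310)
p,d=cap('scene','s3.png')
for c in ('scene','top'):
    p,d=cap(c)
    h=cv2.cvtColor(p,cv2.COLOR_RGB2HSV); R=(h[...,0]>160)&(h[...,0]<174)&(h[...,1]>150)&(d>0)
    v,u=np.nonzero(R);P=pts(c,np.c_[u,v],d[v,u]);print(c,len(P)); 
    P=P[P[:,2]>.1]
    if len(P):
        print(len(P),P.mean(0),P.min(0),P.max(0)); ctr,rad=cv2.minEnclosingCircle(P[:,:2].astype(np.float32)*1000); print(ctr,rad)
a=cv2.imread('pics/s3.png')[120:340,180:420]; cv2.imwrite('pics/c3.png',cv2.resize(a,(600,550)))
E
```

```text
time_s: 5.08
tcp_pos: [0.5413, -0.1793, 0.3185]
ee_rot: [[-0.973, -0.232, 0.003], [-0.232, 0.973, -0.0], [-0.003, -0.001, -1.0]]
wrist_force: [0.3, 1.2, -0.2]
gripper_width: 0.732
gripper_force: 30.0
time_s: 5.75
tcp_pos: [0.4796, -0.0487, 0.3174]
ee_rot: [[-0.972, -0.234, 0.001], [-0.234, 0.972, 0.0], [-0.001, -0.0, -1.0]]
wrist_force: [-0.1, -0.7, -0.1]
gripper_width: 0.734
gripper_force: 30.0
t 5.75 tcp [ 0.4796 -0.0487  0.3174] shift mm [-0.6  0.6  7.4] w 0.734 F [-0.1 -0.7 -0.1]
scene 2715
1220 [ 0.43707629 -0.01970442  0.15394202] [-0.88597479 -0.12250758  0.10000333] [0.51763865 0.74315472 0.39270119]
(-195.53782653808594, 307.8543701171875) 813.5814819335938
top 193
192 [ 0.45531288 -0.04059007  0.17912178] [ 0.44135318 -0.07080378  0.13081535] [ 0.47635171 -0.01764295  0.33417278]
(464.67681884765625, -44.46786117553711) 27.496809005737305
```

View pics/c3.png

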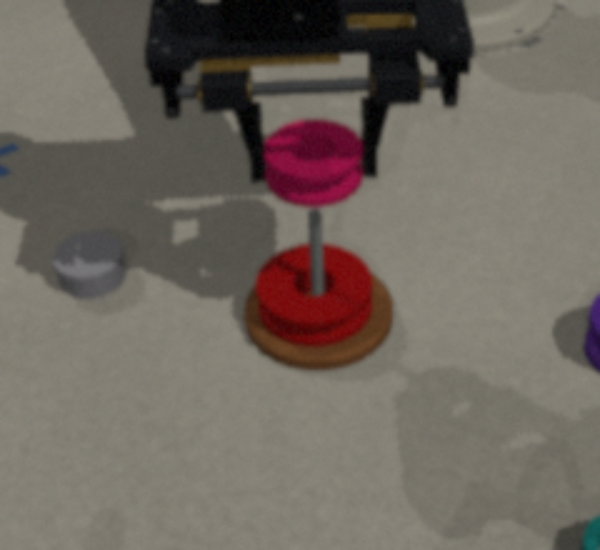

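The crop shows the pink reel level at crop (315,160), right above the spindle at (317,215), with nothing in the way. I lower it in two stages, checking the force between them.

```bash
python3 -m creep '[[-1,0,0,8,0,0,0],[-1,0,0,18,0,0,0],[-1,0,0,28,0,0,0],[-1,0,0,38,0,0,0],[-1,0,0,45,0,0,0],[-1,0,0,45,0,0,0]]'
```

```text
time_s: 6.4
tcp_pos: [0.4788, -0.0491, 0.2697]
ee_rot: [[-0.973, -0.232, -0.004], [-0.232, 0.973, -0.001], [0.004, 0.0, -1.0]]
wrist_force: [0.0, -0.6, -0.2]
gripper_width: 0.736
gripper_force: 30.0
```

```bash
python3 -m creep '[[-1,0,0,10,0,0,0],[-1,0,0,20,0,0,0],[-1,0,0,30,0,0,0],[-1,0,0,38,0,0,0],[-1,0,0,43,0,0,0],[-1,0,0,46,0,0,0],[-1,0,0,46,0,0,0],[-1,0,0,46,0,0,0]]'
```

```text
time_s: 7.07
tcp_pos: [0.4795, -0.0485, 0.226]
ee_rot: [[-0.972, -0.234, 0.0], [-0.234, 0.972, -0.0], [-0.0, -0.0, -1.0]]
wrist_force: [0.2, -0.3, -0.1]
gripper_width: 0.736
gripper_force: 30.0
```

Still 3 mm above. I go down 3 mm and open.

```bash
python3 -m creep '[[-1,0,0,2,0,0,0],[-1,0,0,3,0,0,0],[-1,0,0,3,0,0,0],[-1,0,0,3,0,0,0],[1,0,0,3,0,0,0],[1,0,0,3,0,0,0],[1,0,0,3,0,0,0],[1,0,0,3,0,0,0]]'; python3 -m creep '[[1,0,0,0,0,0,0],[1,0,0,0,0,0,0],[1,0,0,0,0,0,0]]'
```

```text
time_s: 7.73
tcp_pos: [0.4794, -0.0486, 0.2229]
ee_rot: [[-0.972, -0.234, 0.0], [-0.234, 0.972, 0.0], [-0.0, -0.0, -1.0]]
wrist_force: [-0.4, 0.1, -0.2]
gripper_width: 0.946
gripper_force: 0.0
time_s: 7.98
tcp_pos: [0.4794, -0.0485, 0.2228]
ee_rot: [[-0.972, -0.234, 0.0], [-0.234, 0.972, 0.0], [-0.0, 0.0, -1.0]]
wrist_force: [-0.4, -0.3, 0.8]
gripper_width: 0.99
gripper_force: 0.0
```

```bash
python3 -m creep '[[1,0,0,-12,0,0,0],[1,0,0,-40,0,0,0],[1,0,0,-75,0,0,0],[1,-3,4,-105,0,0,0],[1,-15,22,-115,0,0,0],[1,-35,52,-115,0,0,0],[1,-56,83,-115,0,0,0],[1,-77,114,-115,0,0,0]]'; python3 -m creep '[[1,-20,30,0,0,0,0],[1,-40,60,5,0,0,0],[1,-58,87,20,0,0,0],[1,-70,104,40,0,0,0],[1,-75,109,65,0,0,0],[1,-75,109,88,0,0,0],[1,-75,109,88,0,0,0],[1,-75,109,88,0,0,0]]'
python3 - <<'E'
from h import *
to(.5745,.204,.187)
p,d=cap('scene','s4.png')
c='scene'
for o in vision.cut_out(c,'purple_reel'):
    v,u=np.nonzero(o['region']&(d>0)); P=pts(c,np.c_[u,v],d[v,u]); print(o['uv'],o['conf'],len(u),P.mean(0),np.median(p[v,u],0))
h=cv2.cvtColor(p,cv2.COLOR_RGB2HSV)
v,u=np.nonzero((h[...,0]>160)&(h[...,0]<174)&(h[...,1]>150)&(d>0));P=pts(c,np.c_[u,v],d[v,u]);P=P[(np.hypot(P[:,0]-.48,P[:,1]+.048)<.06)&(P[:,2]>.056)]
print('pink',len(P),np.percentile(P[:,2],[10,50,90]),cv2.minEnclosingCircle(P[:,:2].astype(np.float32)*1000))
a=cv2.imread('pics/s4.png')[160:370,240:540]; cv2.imwrite('pics/c4.png',cv2.resize(a,(780,546)))
E
```

```text
time_s: 8.65
tcp_pos: [0.5276, 0.0814, 0.3385]
ee_rot: [[-0.973, -0.233, 0.001], [-0.233, 0.973, 0.001], [-0.001, 0.0, -1.0]]
wrist_force: [0.4, -0.3, -0.4]
gripper_width: 1.001
gripper_force: 0.0
time_s: 9.32
tcp_pos: [0.5748, 0.2037, 0.2486]
ee_rot: [[-0.972, -0.234, -0.003], [-0.234, 0.972, -0.002], [0.003, -0.002, -1.0]]
wrist_force: [0.1, 0.2, 0.8]
gripper_width: 1.0
gripper_force: 0.0
t 9.32 tcp [0.5748 0.2037 0.2486] shift mm [-0.   0.5 61.6] w 1.0 F [0.1 0.2 0.8]
[441.6, 259.9] 0.82 308 [0.49569026 0.19487524 0.0246512 ] [42. 23. 66.]
[427.7, 339.6] 0.56 775 [0.66344258 0.17293086 0.01845204] [21. 88. 84.]
pink 561 [0.0600712  0.06260465 0.06391632] ((482.1272277832031, -46.38370895385742), 31.4619140625)
```

View pics/c4.png

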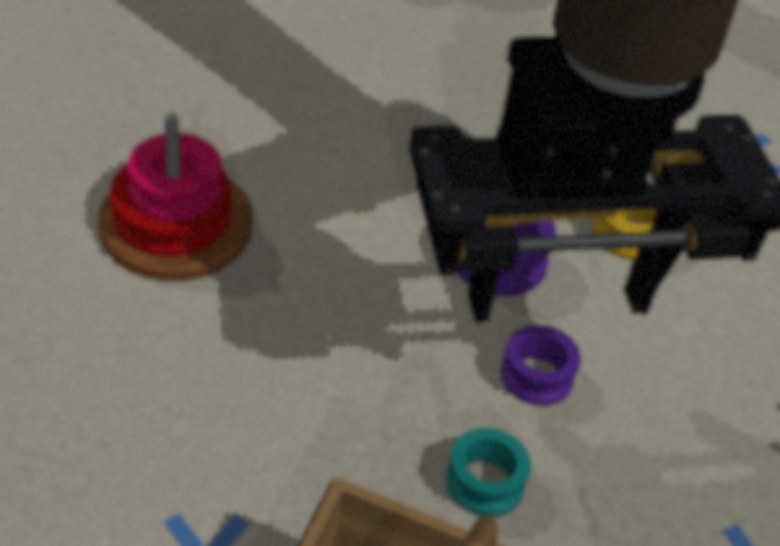

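Pink sits flat on red with the spindle through it (crop (175,178)). The gripper hovers over the small purple reel at crop (541,365), and the turquoise and big purple reels are clear. I go down and close.

```bash
python3 -m creep '[[1,0,0,15,0,0,0],[1,0,0,35,0,0,0],[1,0,0,50,0,0,0],[1,0,0,57,0,0,0],[1,0,0,60,0,0,0],[1,0,0,61,0,0,0],[1,0,0,61,0,0,0],[1,0,0,61,0,0,0]]'; python3 -m creep '[[-1,0,0,0,0,0,0],[-1,0,0,0,0,0,0],[-1,0,0,0,0,0,0],[-1,0,0,0,0,0,0],[-1,0,0,0,0,0,0],[-1,0,0,0,0,0,0],[-1,0,0,0,0,0,0],[-1,0,0,0,0,0,0]]';  python3 -m creep '[[-1,0,0,0,0,0,0],[-1,0,0,0,0,0,0],[-1,0,0,0,0,0,0],[-1,0,0,0,0,0,0]]'
```

```text
time_s: 10.08
tcp_pos: [0.5755, 0.204, 0.1901]
ee_rot: [[-0.972, -0.234, 0.002], [-0.234, 0.972, 0.001], [-0.002, 0.001, -1.0]]
wrist_force: [-0.3, 0.4, -0.3]
gripper_width: 0.998
gripper_force: 0.0
time_s: 10.75
tcp_pos: [0.575, 0.2038, 0.1887]
ee_rot: [[-0.972, -0.234, -0.0], [-0.234, 0.972, -0.0], [0.0, -0.0, -1.0]]
wrist_force: [0.5, 0.9, -0.4]
gripper_width: 0.525
gripper_force: 30.0
time_s: 11.08
tcp_pos: [0.575, 0.2038, 0.1887]
ee_rot: [[-0.972, -0.234, -0.0], [-0.234, 0.972, 0.0], [0.0, 0.0, -1.0]]
wrist_force: [-0.6, 0.3, 0.6]
gripper_width: 0.524
gripper_force: 30.0
```

Gripped at 46 mm, which matches the small purple. Next I lift and carry it.

```bash
python3 -m creep '[[-1,0,0,-12,0,0,0],[-1,0,0,-37,0,0,0],[-1,0,0,-67,0,0,0],[-1,0,0,-100,0,0,0],[-1,5,-8,-125,0,0,0],[-1,20,-30,-130,0,0,0],[-1,40,-60,-130,0,0,0],[-1,60,-90,-130,0,0,0]]'; python3 -m creep '[[-1,20,-30,0,0,0,0],[-1,40,-60,0,0,0,0],[-1,60,-90,0,0,0,0],[-1,77,-113,0,0,0,0],[-1,86,-127,0,0,0,0],[-1,91,-133,0,0,0,0],[-1,91,-133,0,0,0,0],[-1,91,-133,0,0,0,0]]'
python3 - <<'E'
from h import *
to(.480,-.048,.3187)
cap('scene','s5.png')
a=cv2.imread('pics/s5.png')[120:340,180:420]; cv2.imwrite('pics/c5.png',cv2.resize(a,(600,550)))
E
```

```text
time_s: 11.75
tcp_pos: [0.5372, 0.1017, 0.3206]
ee_rot: [[-0.972, -0.235, 0.003], [-0.235, 0.972, 0.001], [-0.003, 0.001, -1.0]]
wrist_force: [1.2, 0.2, -0.6]
gripper_width: 0.519
gripper_force: 30.0
time_s: 12.42
tcp_pos: [0.4806, -0.0481, 0.3194]
ee_rot: [[-0.972, -0.233, 0.001], [-0.233, 0.972, 0.0], [-0.002, -0.0, -1.0]]
wrist_force: [-1.3, 1.5, -0.9]
gripper_width: 0.525
gripper_force: 30.0
t 12.42 tcp [ 0.4806 -0.0481  0.3194] shift mm [0.5 0.3 0.7] w 0.525 F [-1.3  1.5 -0.9]
```

View pics/c5.png

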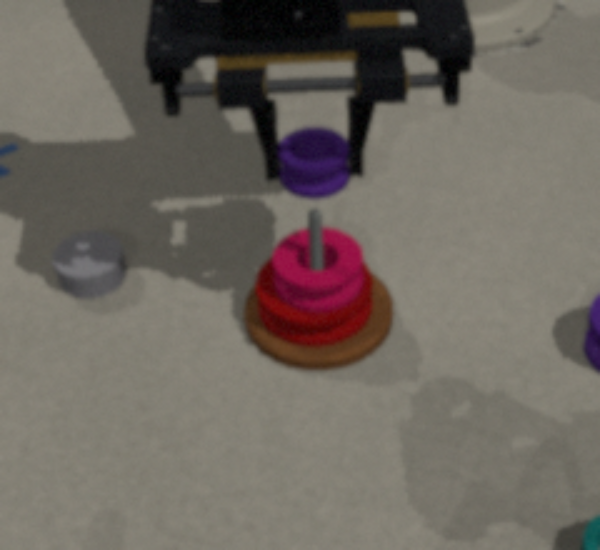

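The purple reel is level at crop (314,162), centred over the spindle tip at (316,213). I lower it.

```bash
python3 -m creep '[[-1,0,0,8,0,0,0],[-1,0,0,18,0,0,0],[-1,0,0,28,0,0,0],[-1,0,0,36,0,0,0],[-1,0,0,40,0,0,0],[-1,0,0,40,0,0,0]]'; python3 -m creep '[[-1,0,0,8,0,0,0],[-1,0,0,16,0,0,0],[-1,0,0,23,0,0,0],[-1,0,0,27,0,0,0],[-1,0,0,28,0,0,0],[-1,0,0,28,0,0,0],[-1,0,0,28,0,0,0],[-1,0,0,28,0,0,0]]'
```

```text
time_s: 12.97
tcp_pos: [0.4802, -0.0479, 0.2774]
ee_rot: [[-0.972, -0.234, -0.003], [-0.234, 0.972, -0.001], [0.003, 0.0, -1.0]]
wrist_force: [-0.1, 0.4, -0.5]
gripper_width: 0.525
gripper_force: 30.0
time_s: 13.63
tcp_pos: [0.4805, -0.0483, 0.2511]
ee_rot: [[-0.972, -0.234, 0.001], [-0.234, 0.972, 0.0], [-0.001, -0.0, -1.0]]
wrist_force: [-0.1, -0.3, -0.1]
gripper_width: 0.523
gripper_force: 30.0
```

```bash
python3 -m creep '[[-1,0,0,2,0,0,0],[-1,0,0,2,0,0,0],[-1,0,0,2,0,0,0],[1,0,0,2,0,0,0],[1,0,0,2,0,0,0],[1,0,0,2,0,0,0],[1,0,0,2,0,0,0],[1,0,0,2,0,0,0]]'; python3 -m creep '[[1,0,0,0,0,0,0],[1,0,0,0,0,0,0],[1,0,0,-5,0,0,0],[1,0,0,-15,0,0,0],[1,0,0,-40,0,0,0],[1,0,0,-75,0,0,0],[1,0,0,-105,0,0,0],[1,0,0,-120,0,0,0]]'; python3 -m creep '[[1,30,0,0,0,0,0],[1,65,0,0,0,0,0],[1,90,0,0,0,0,0],[1,100,0,0,0,0,0],[1,100,0,0,0,0,0],[1,100,0,0,0,0,0]]'
python3 - <<'E'
from h import *
c='scene'; p,d=cap('scene','s6.png')
h=cv2.cvtColor(p,cv2.COLOR_RGB2HSV)
for n,lo,hi in(('pink',160,174),('purple',125,145)):
    v,u=np.nonzero((h[...,0]>lo)&(h[...,0]<hi)&(h[...,1]>120)&(d>0));P=pts(c,np.c_[u,v],d[v,u]);P=P[(np.hypot(P[:,0]-.48,P[:,1]+.048)<.06)]
    if len(P):
        z=np.percentile(P[:,2],95); Q=P[P[:,2]>z-.004]; print(n,len(P),z,cv2.minEnclosingCircle(Q[:,:2].astype(np.float32)*1000))
a=cv2.imread('pics/s6.png')[120:340,180:420]; cv2.imwrite('pics/c6.png',cv2.resize(a,(600,550)))
E
```

```text
time_s: 14.3
tcp_pos: [0.4803, -0.0483, 0.2488]
ee_rot: [[-0.972, -0.234, 0.0], [-0.234, 0.972, 0.0], [-0.0, -0.0, -1.0]]
wrist_force: [-0.8, 0.0, 0.8]
gripper_width: 0.818
gripper_force: 0.0
time_s: 14.97
tcp_pos: [0.4809, -0.0484, 0.3732]
ee_rot: [[-0.972, -0.234, 0.007], [-0.234, 0.972, 0.0], [-0.007, -0.001, -1.0]]
wrist_force: [-0.2, -0.0, -0.0]
gripper_width: 0.998
gripper_force: 0.0
time_s: 15.47
tcp_pos: [0.3835, -0.0717, 0.3696]
ee_rot: [[-0.972, -0.234, 0.003], [-0.234, 0.972, 0.0], [-0.002, -0.001, -1.0]]
wrist_force: [0.2, -0.4, -0.4]
gripper_width: 1.001
gripper_force: 0.0
pink 568 0.063749310302426 ((481.6565856933594, -46.65773391723633), 31.48442268371582)
purple 466 0.0876178752966148 ((481.9827880859375, -46.50404357910156), 22.50676155090332)
```

View pics/c6.png

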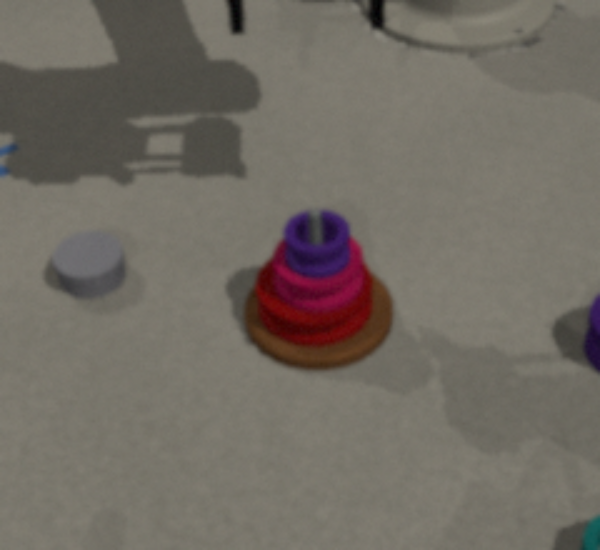

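The crop shows red, pink and purple stacked flat, with the spindle at (316,228) inside the purple bore. The gripper is well clear, so I hand the job in.

```bash
python3 -c "
from station import r
print(r.finish_job())"
```

```text
the job is handed in; nothing more can be done
None
```

The pink reel is on the spindle, flat on the red one, and the small purple reel lies flat on top of the pink; the yellow reel was not touched, the gripper is clear, and I handed the job in at about 15.5 s.

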